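Find the fullest screw tin in the parts case

TASK

Slide the clear cover of the parts case fully open and leave it open, then lift the three tins one after another, from left to right as the robot sees them, to feel which is the heaviest. Set each lighter tin back down upright in its place in the case, without dropping or tipping it, and leave the laptop, the screwdriver and the cup of sticks alone. Finish while holding the heaviest tin still and upright in the gripper, its underside more than 15 cm above the bench: do not put it down or let go.

Things in the scene. Friction and masses are not known exactly. Their poses are not given: they have to be found in the camera images.
- case: long black parts case fixed on the bench, 180 mm deep (x) by 590 mm long (y); origin at the centre of its underside, x away from the robot, y left, z up. Tracks and walls 90 mm high. Partition at y = 0: the left half holds the tins (inside 170 mm deep, track lips leave 164 mm; floor 8 mm above the bench), the right half has a fixed clear top at 79 mm over boxed stock
- cover (a joint): travel in m of the clear cover that slides in the tracks to the right (case -y) over the fixed half: 0 closed over the tins, 0.27 fully open at its stop, at the start 0 to 0.05. Panel 168 by 280 mm, 4 mm thick, upper face 85 mm above the bench; it moves with 2 to 3 N and stays where it is left
- cover_grip (a point): centre of the top of the black finger grip in the middle of the cover, 111 mm above the bench: a block 60 mm long along case x, 14 mm thick along case y (the sliding direction), standing 26 mm above the panel; pinch it from above or push its side
- tin_a: one of three identical closed aluminium tins of screws, 60 mm in diameter, 60 mm high; origin at the centre of its underside. They stand in a row in the case's left half at case y about 0.236 (left), 0.148 and 0.060 (right), each up to 8 mm off in y and 12 mm in x; which stands where changes every time. Weights hidden, 0.15 to 0.65 kg, the heaviest at least 0.1 kg above the next
- tin_b: one of three identical closed aluminium tins of screws, 60 mm in diameter, 60 mm high; origin at the centre of its underside. They stand in a row in the case's left half at case y about 0.236 (left), 0.148 and 0.060 (right), each up to 8 mm off in y and 12 mm in x; which stands where changes every time. Weights hidden, 0.15 to 0.65 kg, the heaviest at least 0.1 kg above the next
- tin_c: one of three identical closed aluminium tins of screws, 60 mm in diameter, 60 mm high; origin at the centre of its underside. They stand in a row in the case's left half at case y about 0.236 (left), 0.148 and 0.060 (right), each up to 8 mm off in y and 12 mm in x; which stands where changes every time. Weights hidden, 0.15 to 0.65 kg, the heaviest at least 0.1 kg above the next
- laptop: bystander: closed black laptop, 225 by 320 mm, 19 mm thick, lying to the right of the case; origin at the centre of its underside
- screwdriver: bystander: screwdriver lying on the green cutting mat (3 mm thick) beyond the case to the left; origin at the underside, along its length
- stick_cup: bystander: dark round cup of wooden craft sticks, 76 mm in diameter, 95 mm high, sticks up to 160 mm high, standing to the left of the case; origin at the centre of its underside

How it is judged:
By the outcome, as a careful person would: the job done as asked, in the order asked, and still so for the second after the job is handed in, while the arm keeps its last pose, push and grip.
It also fails if it takes over 69 s, if anything falls off the work surface, if the arm or the gripper's body presses on something with over 40 N, if the wrist force passes 120 N, or if a joint passes its speed limit or range.

ROBOT

A 7-joint arm with a two-finger parallel gripper is mounted at the origin on the work surface. World frame = base frame: x ahead of the robot, y to its left, z up, the work surface at z = 0. Lengths are in m, angles in rad, forces in N, time in s.
With the tool pointing down it reaches from about 0.425 to 0.925 m from the base axis. Payload 6.8 kg.
Tool frame: the origin (TCP) lies at the very end of the fingers, on their centre line; the grasp point (between the pads) lies 19 mm behind it; z points along the fingers, y is the line along which they close (so a half turn about z gives the same grasp; the last joint's range is limited). The gripper opens to 85 mm and grips with 20 to 120 N. Pads are 22 mm wide; open, the fingers measure 114 mm over their backs; the gripper's body (76 mm by 85 mm) begins 54 mm behind the grasp point. The pads swing forward as they close: fully open they stand 13 mm farther back than shut.
Start: joints at [-1.443, 0.477, 0.022, 1.555, -0.011, 1.109, -0.083], TCP at [0.158, 0.656, 0.231] pointing down, gripper open.
Joint ranges: [-2.96, 2.96], [-0.34, 2.1], [-1.41, 1.46], [0.24, 2.44], [-1.37, 4.51], [0.17, 1.92], [-2.96, 2.96]. Speed limits (rad/s): [2.39, 2.39, 3.14, 3.14, 3.14, 3.14, 3.14].

INTERFACE

Orientations are given as a rotation vector (axis times angle).
In Python, from bench import get_obs, grab_frame, hand_in gives the robot as it stands.
- The arm moves only by the tool drive_tool, never from a script. Its argument "rows" is a list of rows, each an object with "offset": the shift along the tool's x, y, z as a fraction of full scale, a list of three; "rotation": the turn, a rotation vector about the tool's x, y, z as a fraction of full scale, a list of three; "claw": the opening, from 0 (shut) to 1 (fully open). In form: [{"offset": [tx, ty, tz], "rotation": [wx, wy, wz], "claw": claw}, ...]. A call has 1 to 20 rows; each row is the pose to reach, as a shift and turn from the pose commanded when the call began, along the tool's axes at that moment; what a row does not reach only later rows make up. Full scale, the value 1, is 0.15 m for a shift and 2 rad for a turn. A row lasts 1/12 s, in which the tool goes at most 41.7 mm and 7.16 degrees, less where a joint would pass 70% of its speed; a pose out of reach is approached as far as the arm can. A call with a number of a shift or a turn outside -1 to 1 is refused whole. A call with a gripper value outside its range is refused whole. The fingers move at their own pace and stop on an object; "force" is the grip in N (left out, the last holds). Time passes only in rows, so rows that repeat a pose let the fingers close. It gives the time, the measured TCP pose, the force, the opening and the grip force at its end, in the units of the state.
- get_obs(): the state, without advancing time (a new reading comes with each control period).
- grab_frame(name): name is "side" or "top" or "wrist"; returns a dict with "frame" (384x512x3 uint8, red, green, blue), "z_map" (384x512 float32, m along the optical axis (not along the pixel's ray), 0 where there is no reading), "vfov" (degrees; the focal length in pixels is half the picture's height over the tangent of half this angle, whatever the lens; pixels are square), "cx", "cy" (the principal point, pixels), "R" (3x3) and "t" (3): a world point X has camera coordinates R X + t. Camera axes: x right, y down, z forward; pixel columns grow to the right and rows downward; lengths in m; the calibration is good to about 2 mm. A picture is of the moment at which its call begins.
- hand_in(): hands the job in; it is judged then, once.
The state is a dict: "clock": time; "joints": joint angles; "qvel": joint speeds; "tau": joint torques, N m; "tcp_pos": TCP position; "orientation": TCP orientation; "contact_force": force on the tool from outside, world axes, zero at the start; "moment": the same for the moment, N m; "grip_width": finger opening in m; "gripper_force": force on a finger pad.
Only numpy, scipy, OpenCV 4.12 (cv2) and the standard library are available. Lean on these libraries where they do the work, as an engineer would, in place of code of your own. Each camera call takes 0.05 s, during which the arm holds its last target. There are 200 camera calls.

## Working session

There is one attempt and no reset: what is moved stays moved. The work goes in short steps, Python scripts to look and compute and a tool call to move; the robot and the scene stay as the last step left them, time stands still between calls to the robot, and variables do not carry over. Pictures are saved under pics/ and viewed, at most 10 in all, crops included, and the job is handed in when it is done.

Besides the shell and the picture viewer there is one more tool, called after "Emit:" as name([rows], argument=value, ...), one row to a line, values as JSON. drive_tool: Moves the arm, as the interface text tells. Its arguments: {"type":"object","properties":{"rows":{"type":"array","items":{"type":"object","properties":{"offset":{"type":"array","items":{"type":"number"}},"rotation":{"type":"array","items":{"type":"number"}},"claw":{"type":"number"}}}},"force":{"type":"number"}},"required":["rows"]}

```bash
mkdir -p pics
cat > h.py <<'E'
import numpy as np, cv2
from bench import get_obs, grab_frame, hand_in
def f_of(d): return d["frame"].shape[0]/2/np.tan(np.radians(d["vfov"])/2)
def cloud(d):
    z=d["z_map"]; f=f_of(d); v,u=np.mgrid[:z.shape[0],:z.shape[1]]
    P=np.stack([(u-d["cx"])/f*z,(v-d["cy"])/f*z,z],-1)
    return (P-d["t"])@d["R"]
def ray(d,u,v,h):
    f=f_of(d); c=np.array([(u-d["cx"])/f,(v-d["cy"])/f,1])@d["R"]; o=-d["R"].T@d["t"]
    return o+c*(h-o[2])/c[2]
E
python3 - <<'E'
from h import *
o=get_obs(); print({k:np.round(v,3).tolist() for k,v in o.items()})
for n in("top","side"):
    d=grab_frame(n); cv2.imwrite(f"pics/{n}0.png",d["frame"][...,::-1]); np.savez(f"{n}0.npz",**d)
    print(n,-d["R"].T@d["t"],d["vfov"])
E
```

```text
{'clock': 0.0, 'joints': [-1.443, 0.478, 0.022, 1.556, -0.011, 1.109, -0.083], 'qvel': [0.002, 0.001, 0.001, -0.001, 0.002, 0.001, 0.002], 'tau': [0.0, -59.645, 1.608, -28.12, 0.012, 0.01, -0.0], 'tcp_pos': [0.158, 0.656, 0.23], 'orientation': [-0.369, -3.12, 0.003], 'contact_force': [0.772, -0.383, 0.086], 'moment': [-0.001, -0.045, 0.019], 'gripper_force': 0.0, 'grip_width': 0.086}
top [ 0.33135286 -0.044303    1.59420563] 53.57670668480094
side [0.42593625 0.88712249 1.07590861] 51.36343370389079
```

View pics/top0.png

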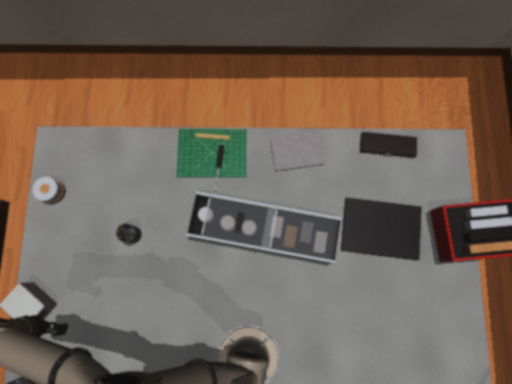

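View pics/side0.png

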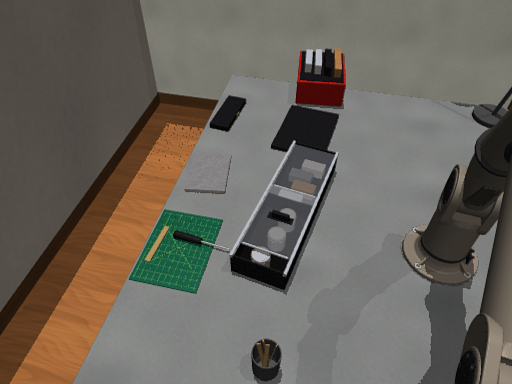

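The top view shows the case from about (190,195) to (340,262). The tins are at (205,214), (228,222) and (249,227), and the dark cover grip is near (239,222). The side view shows the same layout, with the grip at (280,216) and the screwdriver's tip close to the case's left far corner.

Run:
```python
from h import *
for n in("top","side"):
    d=dict(np.load(n+"0.npz")); P=cloud(d); x,y,z=P[...,0],P[...,1],P[...,2]
    print(n)
    roi=(x>.35)&(x<.85)&(y>-.45)&(y<.35)
    m=roi&(z>.078)&(z<.1)
    k,l,s,c=cv2.connectedComponentsWithStats(m.astype(np.uint8),connectivity=8)
    for i in range(1,k):
        if s[i,4]>60:
            q=P[l==i]; print(s[i],"z",np.median(q[:,2]),cv2.minAreaRect(q[:,:2].astype(np.float32)))
    g=roi&(z>.102)&(z<.12)
    k,l,s,c=cv2.connectedComponentsWithStats(g.astype(np.uint8))
    for i in range(1,k):
        if s[i,4]>8:
            q=P[l==i]; print("grip",s[i],q.mean(0),cv2.minAreaRect(q[:,:2].astype(np.float32)))
    im=d["frame"]; 
    c=im[185:270,180:350] if n=="top" else im[135:300,215:350]
    cv2.imwrite(f"pics/{n}0c.png",cv2.resize(c,None,fx=4 if n=="top" else 3.5,fy=4 if n=="top" else 3.5,interpolation=cv2.INTER_CUBIC)[...,::-1])
```

```text
top
[ 186  192  155   72 5459] z 0.08476120033697565 ((0.5106422901153564, -0.05818474292755127), (0.5933172702789307, 0.18375453352928162), 80.0455093383789)
grip [236 214   6  16  56] [0.52676377 0.03918562 0.10992048] ((0.5269667506217957, 0.03919889032840729), (0.013867865316569805, 0.05980859696865082), 79.57949829101562)
side
[ 229  140  110  137 5973] z 0.08523926170966827 ((0.5083452463150024, -0.05887213349342346), (0.5957791209220886, 0.18491818010807037), 80.03900909423828)
grip [272 210  18   9  92] [0.52450328 0.04231288 0.10946835] ((0.5248356461524963, 0.04094336926937103), (0.018766110762953758, 0.05838147550821304), 82.92060852050781)
```

View pics/top0c.png

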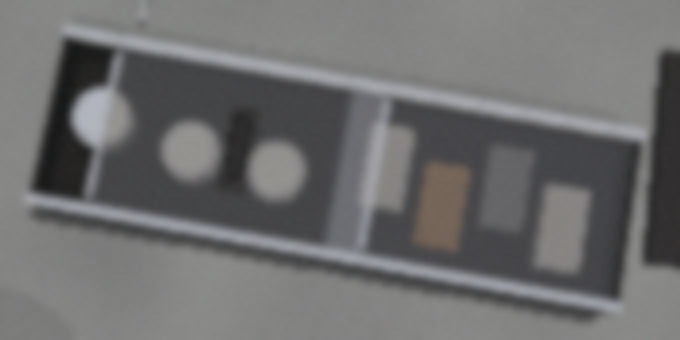

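Emit:
drive_tool([
  {"offset": [-0.3, -0.3, 0], "rotation": [0, 0, 0.1], "claw": 0},
  {"offset": [-0.6, -0.6, 0], "rotation": [0, 0, 0.2], "claw": 0},
  {"offset": [-1, -1, 0], "rotation": [0, 0, 0.3], "claw": 0},
  {"offset": [-1, -1, 0], "rotation": [0, 0, 0.45], "claw": 0},
  {"offset": [-1, -1, 0], "rotation": [0, 0, 0.6], "claw": 0},
  {"offset": [-1, -1, 0], "rotation": [0, 0, 0.755], "claw": 0},
  {"offset": [-1, -1, 0], "rotation": [0, 0, 0.755], "claw": 0},
  {"offset": [-1, -1, 0], "rotation": [0, 0, 0.755], "claw": 0},
  {"offset": [-1, -1, 0], "rotation": [0, 0, 0.755], "claw": 0},
  {"offset": [-1, -1, 0], "rotation": [0, 0, 0.755], "claw": 0},
  {"offset": [-1, -1, 0], "rotation": [0, 0, 0.755], "claw": 0},
  {"offset": [-1, -1, 0], "rotation": [0, 0, 0.755], "claw": 0},
  {"offset": [-1, -1, 0], "rotation": [0, 0, 0.755], "claw": 0},
  {"offset": [-1, -1, 0], "rotation": [0, 0, 0.755], "claw": 0},
  {"offset": [-1, -1, 0], "rotation": [0, 0, 0.755], "claw": 0},
], force=40)

```text
clock: 1.35
tcp_pos: [0.2684, 0.4753, 0.2311]
orientation: [2.403, 2.023, -0.001]
contact_force: [0.1, 0.3, 0.1]
grip_width: -0.0003
gripper_force: 0.0
```

```bash
cat >> h.py <<'E'
from scipy.spatial.transform import Rotation as Ro
C=np.array([.5095,-.0585]); TH=np.radians(-9.96)
M=np.array([[np.cos(TH),-np.sin(TH)],[np.sin(TH),np.cos(TH)]])  # case->world
def w2c(p): return M.T@(np.asarray(p)[:2]-C)
def c2w(p): return C+M@np.asarray(p)
def st():
    o=get_obs(); R=Ro.from_rotvec(o["orientation"]).as_matrix()
    print("t",round(o["clock"],2),"tcp",np.round(o["tcp_pos"],4),"case",np.round(w2c(o["tcp_pos"]),4),"F",np.round(o["contact_force"],2),"w",round(o["grip_width"],4),"gf",round(o["gripper_force"],1))
    print("toolx in case",np.round(M.T@R[:2,0],3),"y",np.round(M.T@R[:2,1],3),"z",np.round(R[:,2],3),"q",np.round(o["joints"],2))
    return o,R
def off(cx,cy,z):
    o,R=st(); p=np.r_[c2w([cx,cy]),z]
    e=R.T@(p-o["tcp_pos"])/.15
    Rt=np.column_stack([np.r_[M@[0,1],0],np.r_[M@[1,0],0],[0,0,-1]])
    print("offset",np.round(e,3),"rot",np.round(Ro.from_matrix(R.T@Rt).as_rotvec()/2,3))
E
python3 -c "
from h import *
off(0,.135,.15)
d=dict(np.load('top0.npz'))
for p in((205.25,214.25),(227.5,222.75),(249,227.5)): print(w2c(ray(d,*p,.068)))
"
```

```text
t 1.35 tcp [0.2684 0.4753 0.2311] case [-0.3298  0.4841] F [0.08 0.28 0.07] w -0.0003 gf 0.0
toolx in case [-0.002  1.   ] y [1.    0.002] z [-0. -0. -1.] q [-1.45  0.27  0.34  1.88 -0.11  1.   -1.24]
offset [-2.332  2.193  0.542] rot [-0.     0.     0.001]
[0.00941453 0.24054706]
[-0.00825689  0.14502534]
[-0.01146591  0.05610542]
```

Emit:
drive_tool([
  {"offset": [-0.25, 0.25, 0], "rotation": [0, 0, 0], "claw": 0},
  {"offset": [-0.5, 0.5, 0], "rotation": [0, 0, 0], "claw": 0},
  {"offset": [-0.75, 0.75, 0], "rotation": [0, 0, 0], "claw": 0},
  {"offset": [-1, 1, 0], "rotation": [0, 0, 0], "claw": 0},
  {"offset": [-1, 1, 0], "rotation": [0, 0, 0], "claw": 0},
  {"offset": [-1, 1, 0], "rotation": [0, 0, 0], "claw": 0},
])

```text
clock: 1.85
tcp_pos: [0.3945, 0.2942, 0.2317]
orientation: [2.413, 2.008, 0.0]
contact_force: [1.0, -0.9, 0.5]
grip_width: 0.0003
gripper_force: 0.0
```

Emit:
drive_tool([
  {"offset": [-0.25, 0.25, 0], "rotation": [0, 0, 0], "claw": 0},
  {"offset": [-0.5, 0.5, 0], "rotation": [0, 0, 0], "claw": 0},
  {"offset": [-0.75, 0.75, 0], "rotation": [0, 0, 0], "claw": 0},
  {"offset": [-1, 1, 0], "rotation": [0, 0, 0], "claw": 0},
  {"offset": [-1, 1, 0], "rotation": [0, 0, 0], "claw": 0},
  {"offset": [-1, 1, 0], "rotation": [0, 0, 0], "claw": 0},
])

```text
clock: 2.35
tcp_pos: [0.5154, 0.1199, 0.232]
orientation: [2.412, 2.007, 0.001]
contact_force: [-0.4, -0.6, -0.1]
grip_width: -0.0002
gripper_force: 0.0
```

Emit:
drive_tool([
  {"offset": [-0.2, 0.1, 0], "rotation": [0, 0, 0], "claw": 0},
  {"offset": [-0.33, 0.19, 0.2], "rotation": [0, 0, 0], "claw": 0},
  {"offset": [-0.33, 0.19, 0.4], "rotation": [0, 0, 0], "claw": 0},
  {"offset": [-0.33, 0.19, 0.54], "rotation": [0, 0, 0], "claw": 0},
  {"offset": [-0.33, 0.19, 0.54], "rotation": [0, 0, 0], "claw": 0},
  {"offset": [-0.33, 0.19, 0.54], "rotation": [0, 0, 0], "claw": 0},
])

```text
clock: 2.85
tcp_pos: [0.5305, 0.0742, 0.1498]
orientation: [-2.405, -2.02, 0.004]
contact_force: [0.1, -0.6, 0.2]
grip_width: 0.0001
gripper_force: 0.0
```

```bash
python3 -c "
from h import *
off(0,.132,.096)
d=grab_frame('wrist'); cv2.imwrite('pics/w1.png',d['frame'][...,::-1])"
```

```text
t 2.85 tcp [0.5305 0.0742 0.1498] case [-0.0023  0.1343] F [ 0.12 -0.6   0.23] w 0.0001 gf 0.0
toolx in case [-0.  1.] y [1. 0.] z [-0.002 -0.001 -1.   ] q [-0.7   0.39  0.56  1.99 -0.27  0.83 -0.16]
offset [-0.015  0.016  0.358] rot [-0.001  0.001  0.   ]
```

View pics/w1.png

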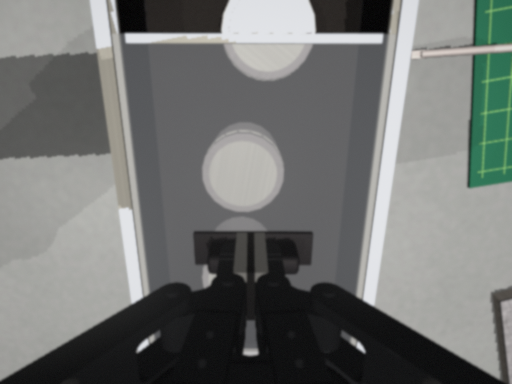

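The wrist view shows the grip at (253,250), directly ahead of the closed fingertips on the -y side. The cover's edge is at row 38, across the left tin. I'll lower the fingers and push.

Emit:
drive_tool([
  {"offset": [0, 0.01, 0.2], "rotation": [0, 0, 0], "claw": 0},
  {"offset": [0, 0.015, 0.355], "rotation": [0, 0, 0], "claw": 0},
  {"offset": [0, 0.015, 0.355], "rotation": [0, 0, 0], "claw": 0},
  {"offset": [-0.1, 0.015, 0.355], "rotation": [0, 0, 0], "claw": 0},
  {"offset": [-0.2, 0.015, 0.355], "rotation": [0, 0, 0], "claw": 0},
  {"offset": [-0.3, 0.015, 0.355], "rotation": [0, 0, 0], "claw": 0},
  {"offset": [-0.4, 0.015, 0.355], "rotation": [0, 0, 0], "claw": 0},
  {"offset": [-0.5, 0.015, 0.355], "rotation": [0, 0, 0], "claw": 0},
  {"offset": [-0.6, 0.015, 0.355], "rotation": [0, 0, 0], "claw": 0},
  {"offset": [-0.7, 0.015, 0.355], "rotation": [0, 0, 0], "claw": 0},
  {"offset": [-0.8, 0.015, 0.355], "rotation": [0, 0, 0], "claw": 0},
  {"offset": [-0.9, 0.015, 0.355], "rotation": [0, 0, 0], "claw": 0},
  {"offset": [-1, 0.015, 0.355], "rotation": [0, 0, 0], "claw": 0},
])

```text
clock: 3.98
tcp_pos: [0.5085, -0.0733, 0.0994]
orientation: [2.405, 2.021, 0.005]
contact_force: [-0.6, 2.4, -0.6]
grip_width: 0.0003
gripper_force: 1.4
```

Emit:
drive_tool([
  {"offset": [-0.1, 0, 0], "rotation": [0, 0, 0], "claw": 0},
  {"offset": [-0.2, 0, 0], "rotation": [0, 0, 0], "claw": 0},
  {"offset": [-0.3, 0, 0], "rotation": [0, 0, 0], "claw": 0},
  {"offset": [-0.4, 0, 0], "rotation": [0, 0, 0], "claw": 0},
  {"offset": [-0.45, 0, 0], "rotation": [0, 0, 0], "claw": 0},
  {"offset": [-0.5, 0, 0], "rotation": [0, 0, 0], "claw": 0},
  {"offset": [-0.5, 0, 0], "rotation": [0, 0, 0], "claw": 0},
])

```text
clock: 4.57
tcp_pos: [0.4951, -0.1491, 0.0985]
orientation: [2.406, 2.016, 0.003]
contact_force: [-0.3, -0.4, 0.0]
grip_width: -0.0003
gripper_force: 0.0
```

```bash
python3 -c "
from h import *
off(0,-.11,.096)"
```

```text
t 4.57 tcp [ 0.4951 -0.1491  0.0985] case [ 0.0015 -0.0918] F [-0.27 -0.44  0.01] w -0.0003 gf 0.0
toolx in case [0.002 1.   ] y [ 1.    -0.002] z [ 0.003 -0.001 -1.   ] q [-0.25  0.44  0.53  2.08 -0.34  0.71  0.32]
offset [-0.122 -0.009  0.017] rot [ 0.001  0.    -0.001]
```

Emit:
drive_tool([
  {"offset": [-0.03, 0, 0], "rotation": [0, 0, 0], "claw": 0},
  {"offset": [-0.06, 0, 0], "rotation": [0, 0, 0], "claw": 0},
  {"offset": [-0.09, 0, 0], "rotation": [0, 0, 0], "claw": 0},
  {"offset": [-0.12, 0, 0], "rotation": [0, 0, 0], "claw": 0},
  {"offset": [-0.13, 0, 0], "rotation": [0, 0, 0], "claw": 0},
])

```text
clock: 4.98
tcp_pos: [0.4921, -0.1623, 0.0972]
orientation: [-2.4, -2.019, -0.007]
contact_force: [2.6, 19.8, 9.2]
grip_width: -0.0001
gripper_force: 9.7
```

Emit:
drive_tool([
  {"offset": [-0.015, 0, 0], "rotation": [0, 0, 0], "claw": 0},
  {"offset": [-0.03, 0, 0], "rotation": [0, 0, 0], "claw": 0},
  {"offset": [-0.03, 0, 0], "rotation": [0, 0, 0], "claw": 0},
])

```text
clock: 5.23
tcp_pos: [0.492, -0.1623, 0.0972]
orientation: [-2.393, -2.021, -0.011]
contact_force: [2.9, 26.7, 12.1]
grip_width: 0.0004
gripper_force: 13.4
```

```bash
python3 -c "
from h import *
off(0,-.11,.2)
d=grab_frame('top');P=cloud(d);x,y,z=P[...,0],P[...,1],P[...,2]
np.savez('top1.npz',**d); im=d['frame'][185:270,180:350]
cv2.imwrite('pics/top1c.png',cv2.resize(im,None,fx=4,fy=4,interpolation=cv2.INTER_CUBIC)[...,::-1])
"
```

```text
t 5.23 tcp [ 0.492  -0.1623  0.0972] case [ 0.0007 -0.1053] F [ 2.87 26.65 12.1 ] w 0.0004 gf 13.4
toolx in case [-0.006  1.   ] y [1.    0.006] z [-0.001  0.012 -1.   ] q [-0.21  0.45  0.52  2.07 -0.35  0.72  0.37]
offset [-0.023 -0.007 -0.685] rot [-0.001 -0.006  0.003]
```

View pics/top1c.png

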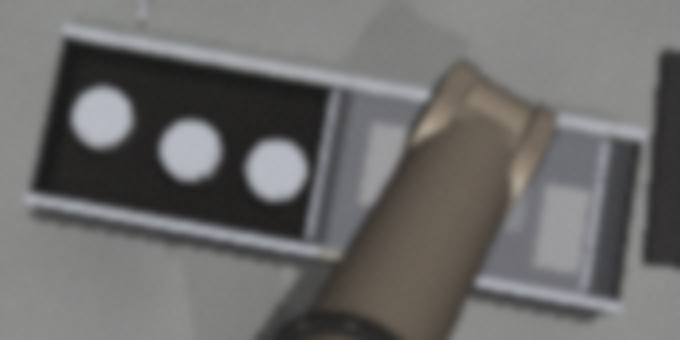

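The view shows the cover at its stop, with 27 N of contact force, and all three tins uncovered at crop positions (101,117), (190,151) and (276,170). I'll back off, rise, and measure the tins.

Emit:
drive_tool([
  {"offset": [0.1, 0, 0], "rotation": [0, 0, 0], "claw": 0},
  {"offset": [0.2, 0, -0.1], "rotation": [0, 0, 0], "claw": 0},
  {"offset": [0.4, 0, -0.4], "rotation": [0, 0, 0], "claw": 1},
  {"offset": [0.65, 0, -0.65], "rotation": [0, 0, 0], "claw": 1},
  {"offset": [0.9, 0, -0.65], "rotation": [0, 0, 0], "claw": 1},
  {"offset": [1, 0, -0.65], "rotation": [0, 0, 0], "claw": 1},
  {"offset": [1, 0, -0.65], "rotation": [0, 0, 0], "claw": 1},
])

```text
clock: 5.87
tcp_pos: [0.5181, -0.0171, 0.1957]
orientation: [-2.398, -2.03, -0.006]
contact_force: [-0.3, 0.2, 0.1]
grip_width: 0.0608
gripper_force: 0.0
```

Emit:
drive_tool([
  {"offset": [0.25, 0, 0], "rotation": [0, 0, 0], "claw": 1},
  {"offset": [0.5, 0, 0], "rotation": [0, 0, 0], "claw": 1},
  {"offset": [0.75, 0, 0], "rotation": [0, 0, 0], "claw": 1},
  {"offset": [0.85, 0, 0], "rotation": [0, 0, 0], "claw": 1},
  {"offset": [0.85, 0, 0], "rotation": [0, 0, 0], "claw": 1},
])

```text
clock: 6.28
tcp_pos: [0.5385, 0.1062, 0.1938]
orientation: [-2.399, -2.027, 0.0]
contact_force: [1.3, -1.1, 0.2]
grip_width: 0.0853
gripper_force: 0.0
```

```bash
cat >> h.py <<'E'
def tins(d):
    P=cloud(d); f=d["frame"]; m=(np.abs(P[...,2]-.068)<.012)&(f.min(-1)>110)
    c=np.moveaxis((P[...,:2]-C)@M,-1,0); m&=(np.abs(c[0])<.078)&(c[1]>.015)&(c[1]<.29)
    k,l,s,ce=cv2.connectedComponentsWithStats(m.astype(np.uint8))
    for i in range(1,k):
        if s[i,4]>40:
            cs,_=cv2.findContours((l==i).astype(np.uint8),0,cv2.CHAIN_APPROX_NONE); h=cv2.convexHull(cs[0])
            (u,v),r=cv2.minEnclosingCircle(h); q=P[l==i]
            a=ray(d,*ce[i],.068); print("tin px",np.round(ce[i],1),s[i,4],"case",np.round(w2c(a),4),"z",np.round(np.median(q[:,2]),4),"diam",round(2*np.sqrt(s[i,4]/np.pi)*np.median(d["z_map"][l==i])/f_of(d),4))
E
python3 -c "
from h import *
d=dict(np.load('top1.npz')); tins(d)
for n in ('wrist','side'): print(n); tins(grab_frame(n))
off(.009,.24,.18)"
```

```text
tin px [204.9 214.1] 170 case [0.0098 0.242 ] z 0.0686 diam 0.0596
tin px [226.8 222.3] 167 case [-0.0071  0.1482] z 0.0694 diam 0.0588
tin px [248.5 227.2] 167 case [-0.0108  0.0583] z 0.0691 diam 0.0587
wrist
tin px [262.1  82.5] 4543 case [0.0089 0.2435] z 0.0677 diam 0.0601
tin px [241.5 194. ] 3379 case [-0.0077  0.1497] z 0.0678 diam 0.0578
tin px [237.4 280. ] 2618 case [-0.0119  0.0613] z 0.0678 diam 0.0559
side
tin px [286.7 215. ] 161 case [-0.0123  0.0629] z 0.0691 diam 0.0479
tin px [276.5 232.3] 182 case [-0.0069  0.1455] z 0.0692 diam 0.0489
tin px [259.8 253.9] 218 case [0.0106 0.2448] z 0.0693 diam 0.0512
t 6.38 tcp [0.538  0.1009 0.194 ] case [0.0005 0.1619] F [-0.19 -1.61 -0.04] w 0.0857 gf 0.0
toolx in case [0.001 1.   ] y [ 1.    -0.001] z [-0.001 -0.002 -1.   ] q [-0.73  0.34  0.54  1.93 -0.21  0.93 -0.27]
offset [0.521 0.056 0.092] rot [-0.     0.001 -0.   ]
```

Emit:
drive_tool([
  {"offset": [0.2, 0.03, 0], "rotation": [0, 0, 0], "claw": 1},
  {"offset": [0.4, 0.06, 0.1], "rotation": [0, 0, 0], "claw": 1},
  {"offset": [0.54, 0.06, 0.2], "rotation": [0, 0, 0], "claw": 1},
  {"offset": [0.54, 0.06, 0.3], "rotation": [0, 0, 0], "claw": 1},
  {"offset": [0.54, 0.06, 0.3], "rotation": [0, 0, 0], "claw": 1},
  {"offset": [0.54, 0.06, 0.3], "rotation": [0, 0, 0], "claw": 1},
])

```text
clock: 6.88
tcp_pos: [0.5608, 0.1769, 0.149]
orientation: [2.41, 2.015, -0.005]
contact_force: [0.4, 0.2, -0.7]
grip_width: 0.0858
gripper_force: 0.0
```

```bash
python3 -c "
from h import *
d=grab_frame('wrist');tins(d)
off(.0095,.243,.030)"
```

```text
tin px [248.9 186.6] 5044 case [0.0088 0.2451] z 0.0677 diam 0.0584
tin px [229.5 294.2] 3731 case [-0.0077  0.152 ] z 0.0677 diam 0.0567
t 6.93 tcp [0.5616 0.177  0.15  ] case [0.0105 0.241 ] F [-0.2  -1.19 -0.14] w 0.0852 gf 0.0
toolx in case [0.005 1.   ] y [ 1.    -0.005] z [-0.    -0.001 -1.   ] q [-0.78  0.46  0.49  1.87 -0.27  0.88 -0.34]
offset [ 0.015 -0.007  0.8  ] rot [ 0.     0.001 -0.002]
```

Emit:
drive_tool([
  {"offset": [0.015, -0.005, 0.2], "rotation": [0, 0, 0], "claw": 1},
  {"offset": [0.015, -0.005, 0.4], "rotation": [0, 0, 0], "claw": 1},
  {"offset": [0.015, -0.005, 0.55], "rotation": [0, 0, 0], "claw": 1},
  {"offset": [0.015, -0.005, 0.7], "rotation": [0, 0, 0], "claw": 1},
  {"offset": [0.015, -0.005, 0.8], "rotation": [0, 0, 0], "claw": 1},
  {"offset": [0.015, -0.005, 0.8], "rotation": [0, 0, 0], "claw": 1},
])

```text
clock: 7.43
tcp_pos: [0.5596, 0.181, 0.0293]
orientation: [-2.407, -2.016, 0.004]
contact_force: [-2.9, 0.5, 0.6]
grip_width: 0.0854
gripper_force: 0.9
```

```bash
python3 -c "
from h import *
off(.0095,.243,.030)"
```

```text
t 7.43 tcp [0.5596 0.181  0.0293] case [0.0079 0.2445] F [-2.89  0.52  0.56] w 0.0854 gf 0.9
toolx in case [0.003 1.   ] y [ 1.    -0.003] z [-0.003 -0.    -1.   ] q [-0.71  0.63  0.39  1.93 -0.38  0.66 -0.26]
offset [-0.01   0.011 -0.005] rot [-0.002  0.    -0.001]
```

Emit:
drive_tool([
  {"offset": [0, 0, 0], "rotation": [0, 0, 0], "claw": 0.6},
  {"offset": [0, 0, 0], "rotation": [0, 0, 0], "claw": 0.5},
  {"offset": [0, 0, 0], "rotation": [0, 0, 0], "claw": 0.4},
  {"offset": [0, 0, 0], "rotation": [0, 0, 0], "claw": 0.3},
  {"offset": [0, 0, 0], "rotation": [0, 0, 0], "claw": 0.3},
  {"offset": [0, 0, 0], "rotation": [0, 0, 0], "claw": 0.3},
  {"offset": [0, 0, 0], "rotation": [0, 0, 0], "claw": 0.3},
  {"offset": [0, 0, 0], "rotation": [0, 0, 0], "claw": 0.3},
], force=45)

```text
clock: 8.1
tcp_pos: [0.5621, 0.1811, 0.031]
orientation: [2.408, 2.016, 0.002]
contact_force: [-1.7, -1.5, 6.2]
grip_width: 0.0591
gripper_force: 48.1
```

```bash
python3 -c "
from h import *
off(.0095,.243,.030)"
```

```text
t 8.1 tcp [0.5621 0.1811 0.031 ] case [0.0104 0.2451] F [-1.72 -1.52  6.21] w 0.0591 gf 48.1
toolx in case [0.003 1.   ] y [ 1.    -0.003] z [ 0.002  0.    -1.   ] q [-0.71  0.63  0.39  1.93 -0.38  0.66 -0.26]
offset [-0.014 -0.006  0.007] rot [ 0.001 -0.    -0.001]
```

Emit:
drive_tool([
  {"offset": [0, 0, -0.1], "rotation": [0, 0, 0], "claw": 0.3},
  {"offset": [0, 0, -0.2], "rotation": [0, 0, 0], "claw": 0.3},
  {"offset": [0, 0, -0.35], "rotation": [0, 0, 0], "claw": 0.3},
  {"offset": [0, 0, -0.5], "rotation": [0, 0, 0], "claw": 0.3},
  {"offset": [0, 0, -0.65], "rotation": [0, 0, 0], "claw": 0.3},
  {"offset": [0, 0, -0.75], "rotation": [0, 0, 0], "claw": 0.3},
  {"offset": [0, 0, -0.8], "rotation": [0, 0, 0], "claw": 0.3},
  {"offset": [0, 0, -0.8], "rotation": [0, 0, 0], "claw": 0.3},
  {"offset": [0, 0, -0.8], "rotation": [0, 0, 0], "claw": 0.3},
])

```text
clock: 8.85
tcp_pos: [0.5607, 0.1821, 0.1494]
orientation: [-2.407, -2.018, -0.0]
contact_force: [-0.3, 0.9, -2.7]
grip_width: 0.0586
gripper_force: 49.0
```

```bash
cat >> h.py <<'E'
def weigh(n=20):
    F=[];T=[]
    for _ in range(n):
        grab_frame("wrist"); o=get_obs(); F.append(o["contact_force"]); T.append(o["tau"])
    print("F",np.mean(F,0).round(3),"sd",np.std(F,0).round(2),"mass",(-np.mean(F,0)[2]/9.81).round(3),"tau",np.mean(T,0).round(2))
E
python3 -c "
from h import *
weigh()
st()
d=grab_frame('side'); cv2.imwrite('pics/s2.png',cv2.resize(d['frame'][130:300,200:360],None,fx=3,fy=3)[...,::-1])"
```

```text
F [-0.023 -0.185 -1.763] sd [0.47 0.6  0.52] mass 0.18 tau [ 1.000e-02 -5.027e+01  7.660e+00 -2.395e+01  2.000e-02  0.000e+00
  0.000e+00]
t 9.85 tcp [0.5609 0.1823 0.1496] case [0.009  0.2461] F [-0.38 -0.34 -1.9 ] w 0.059 gf 49.0
toolx in case [0.001 1.   ] y [ 1.    -0.001] z [-0.  0. -1.] q [-0.79  0.46  0.49  1.87 -0.28  0.88 -0.34]
```

View pics/s2.png

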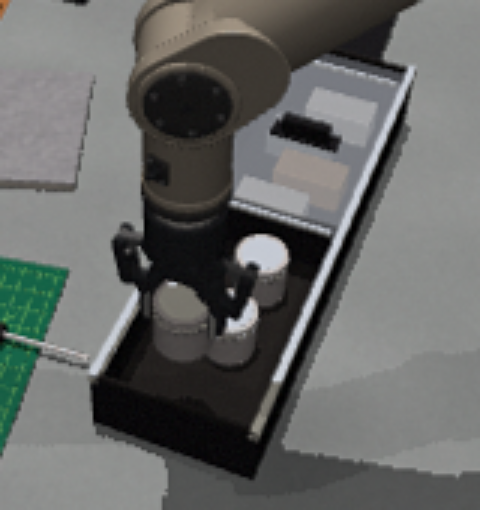

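The view shows the left tin held upright at crop (185,320), clear of the floor, and the cover still open. It weighs about 0.18 kg, so it can't be the heaviest, which must be at least 0.25 kg. I'll set it back.

Emit:
drive_tool([
  {"offset": [0, 0, 0.15], "rotation": [0, 0, 0], "claw": 0.3},
  {"offset": [0, 0, 0.3], "rotation": [0, 0, 0], "claw": 0.3},
  {"offset": [0, 0, 0.45], "rotation": [0, 0, 0], "claw": 0.3},
  {"offset": [0, 0, 0.6], "rotation": [0, 0, 0], "claw": 0.3},
  {"offset": [0, 0, 0.7], "rotation": [0, 0, 0], "claw": 0.3},
  {"offset": [0, 0, 0.75], "rotation": [0, 0, 0], "claw": 0.3},
  {"offset": [0, 0, 0.775], "rotation": [0, 0, 0], "claw": 0.3},
  {"offset": [0, 0, 0.79], "rotation": [0, 0, 0], "claw": 0.3},
  {"offset": [0, 0, 0.795], "rotation": [0, 0, 0], "claw": 0.3},
  {"offset": [0, 0, 0.795], "rotation": [0, 0, 0], "claw": 0.3},
  {"offset": [0, 0, 0.795], "rotation": [0, 0, 0], "claw": 0.3},
])

```text
clock: 10.82
tcp_pos: [0.5616, 0.1826, 0.0312]
orientation: [2.407, 2.018, 0.003]
contact_force: [0.3, -0.4, -2.3]
grip_width: 0.0589
gripper_force: 49.2
```

Not touching the floor yet, so I'll ease it down a little.

Emit:
drive_tool([
  {"offset": [0, 0, 0.008], "rotation": [0, 0, 0], "claw": 0.3},
  {"offset": [0, 0, 0.016], "rotation": [0, 0, 0], "claw": 0.3},
  {"offset": [0, 0, 0.016], "rotation": [0, 0, 0], "claw": 0.3},
  {"offset": [0, 0, 0.016], "rotation": [0, 0, 0], "claw": 0.3},
])

```text
clock: 11.15
tcp_pos: [0.5617, 0.1826, 0.031]
orientation: [-2.407, -2.018, -0.004]
contact_force: [-8.2, -1.2, 24.0]
grip_width: 0.0591
gripper_force: 51.6
```

Emit:
drive_tool([
  {"offset": [0, 0, -0.008], "rotation": [0, 0, 0], "claw": 0.3},
  {"offset": [0, 0, -0.008], "rotation": [0, 0, 0], "claw": 0.3},
])

```text
clock: 11.32
tcp_pos: [0.5617, 0.1827, 0.031]
orientation: [-2.407, -2.019, -0.003]
contact_force: [-3.3, -0.2, 12.5]
grip_width: 0.059
gripper_force: 50.5
```

Emit:
drive_tool([
  {"offset": [0, 0, 0], "rotation": [0, 0, 0], "claw": 0.75},
  {"offset": [0, 0, 0], "rotation": [0, 0, 0], "claw": 0.85},
  {"offset": [0, 0, 0], "rotation": [0, 0, 0], "claw": 0.95},
  {"offset": [0, 0, 0], "rotation": [0, 0, 0], "claw": 1},
  {"offset": [0, 0, 0], "rotation": [0, 0, 0], "claw": 1},
  {"offset": [0, 0, 0], "rotation": [0, 0, 0], "claw": 1},
])

```text
clock: 11.82
tcp_pos: [0.5592, 0.1826, 0.0284]
orientation: [-2.405, -2.019, 0.004]
contact_force: [-4.8, 1.7, -0.7]
grip_width: 0.0856
gripper_force: 2.5
```

Emit:
drive_tool([
  {"offset": [0, 0, -0.15], "rotation": [0, 0, 0], "claw": 1},
  {"offset": [0, 0, -0.3], "rotation": [0, 0, 0], "claw": 1},
  {"offset": [0, 0, -0.5], "rotation": [0, 0, 0], "claw": 1},
  {"offset": [0, 0, -0.7], "rotation": [0, 0, 0], "claw": 1},
  {"offset": [0, 0, -0.8], "rotation": [0, 0, 0], "claw": 1},
  {"offset": [-0.2, -0.03, -0.8], "rotation": [0, 0, 0], "claw": 1},
  {"offset": [-0.4, -0.08, -0.8], "rotation": [0, 0, 0], "claw": 1},
  {"offset": [-0.65, -0.11, -0.8], "rotation": [0, 0, 0], "claw": 1},
  {"offset": [-0.65, -0.11, -0.8], "rotation": [0, 0, 0], "claw": 1},
  {"offset": [-0.65, -0.11, -0.8], "rotation": [0, 0, 0], "claw": 1},
])

```text
clock: 12.65
tcp_pos: [0.5281, 0.0864, 0.1497]
orientation: [2.411, 2.012, 0.002]
contact_force: [1.1, 0.9, -0.7]
grip_width: 0.085
gripper_force: 0.0
```

```bash
python3 -c "
from h import *
weigh(6)
tins(grab_frame('top'));tins(grab_frame('wrist'));tins(grab_frame('side'))
off(-.0075,.1485,.030)"
```

```text
F [0.179 0.192 0.037] sd [0.54 0.36 0.34] mass -0.004 tau [ 7.700e-01 -4.299e+01  6.720e+00 -2.211e+01  7.000e-02  1.000e-02
  1.000e-02]
tin px [248.5 227.3] 168 case [-0.011   0.0583] z 0.0689 diam 0.0589
tin px [277.1  51.8] 7169 case [0.0097 0.2451] z 0.0678 diam 0.0611
tin px [249.6 192.9] 4742 case [-0.0079  0.1493] z 0.0678 diam 0.057
tin px [244.8 294. ] 3575 case [-0.012   0.0614] z 0.0677 diam 0.0553
tin px [285.  214.5] 133 case [-0.0062  0.0632] z 0.0695 diam 0.0435
tin px [276.7 230. ] 103 case [-0.0042  0.1364] z 0.0688 diam 0.037
tin px [259.9 254.3] 239 case [0.0097 0.2462] z 0.069 diam 0.0536
t 13.1 tcp [0.5278 0.0898 0.149 ] case [-0.0076  0.1492] F [ 0.86  0.03 -0.01] w 0.0852 gf 0.0
toolx in case [0. 1.] y [ 1. -0.] z [ 0. -0. -1.] q [-0.7   0.38  0.52  2.   -0.25  0.83 -0.21]
offset [-0.005  0.001  0.793] rot [ 0.  0. -0.]
```

Emit:
drive_tool([
  {"offset": [0, 0, 0.2], "rotation": [0, 0, 0], "claw": 0.88},
  {"offset": [0, 0, 0.4], "rotation": [0, 0, 0], "claw": 0.88},
  {"offset": [0, 0, 0.55], "rotation": [0, 0, 0], "claw": 0.88},
  {"offset": [0, 0, 0.7], "rotation": [0, 0, 0], "claw": 0.88},
  {"offset": [0, 0, 0.79], "rotation": [0, 0, 0], "claw": 0.88},
  {"offset": [0, 0, 0.79], "rotation": [0, 0, 0], "claw": 0.88},
])

```text
clock: 13.6
tcp_pos: [0.5257, 0.089, 0.0279]
orientation: [-2.405, -2.018, 0.007]
contact_force: [-0.1, 0.3, 0.7]
grip_width: 0.0751
gripper_force: 0.0
```

Emit:
drive_tool([
  {"offset": [0, 0, 0], "rotation": [0, 0, 0], "claw": 0.6},
  {"offset": [0, 0, 0], "rotation": [0, 0, 0], "claw": 0.5},
  {"offset": [0, 0, 0], "rotation": [0, 0, 0], "claw": 0.4},
  {"offset": [0, 0, 0], "rotation": [0, 0, 0], "claw": 0.3},
  {"offset": [0, 0, 0], "rotation": [0, 0, 0], "claw": 0.3},
  {"offset": [0, 0, 0], "rotation": [0, 0, 0], "claw": 0.3},
  {"offset": [0, 0, 0], "rotation": [0, 0, 0], "claw": 0.3},
])

```text
clock: 14.18
tcp_pos: [0.5279, 0.0894, 0.0311]
orientation: [-2.407, -2.019, -0.001]
contact_force: [-1.6, 0.4, 3.2]
grip_width: 0.059
gripper_force: 49.5
```

Emit:
drive_tool([
  {"offset": [0, 0, -0.1], "rotation": [0, 0, 0], "claw": 0.3},
  {"offset": [0, 0, -0.2], "rotation": [0, 0, 0], "claw": 0.3},
  {"offset": [0, 0, -0.35], "rotation": [0, 0, 0], "claw": 0.3},
  {"offset": [0, 0, -0.5], "rotation": [0, 0, 0], "claw": 0.3},
  {"offset": [0, 0, -0.65], "rotation": [0, 0, 0], "claw": 0.3},
  {"offset": [0, 0, -0.75], "rotation": [0, 0, 0], "claw": 0.3},
  {"offset": [0, 0, -0.8], "rotation": [0, 0, 0], "claw": 0.3},
  {"offset": [0, 0, -0.8], "rotation": [0, 0, 0], "claw": 0.3},
  {"offset": [0, 0, -0.8], "rotation": [0, 0, 0], "claw": 0.3},
])

```text
clock: 14.93
tcp_pos: [0.5273, 0.0893, 0.1502]
orientation: [-2.406, -2.019, 0.0]
contact_force: [0.3, 0.1, -4.0]
grip_width: 0.0588
gripper_force: 49.8
```

```bash
python3 -c "
from h import *
weigh()
st()"
```

```text
F [ 0.1    0.023 -3.466] sd [0.46 0.45 0.44] mass 0.353 tau [-0.000e+00 -4.395e+01  6.560e+00 -2.359e+01  1.000e-02  0.000e+00
  0.000e+00]
t 15.93 tcp [0.5277 0.0892 0.1506] case [-0.0076  0.1486] F [ 0.85  0.66 -3.62] w 0.0589 gf 49.8
toolx in case [0.001 1.   ] y [ 1.    -0.001] z [ 0.  0. -1.] q [-0.71  0.38  0.53  2.   -0.26  0.83 -0.21]
```

0.353 kg. I'll set it back and lift the third.

Emit:
drive_tool([
  {"offset": [0, 0, 0.15], "rotation": [0, 0, 0], "claw": 0.3},
  {"offset": [0, 0, 0.3], "rotation": [0, 0, 0], "claw": 0.3},
  {"offset": [0, 0, 0.45], "rotation": [0, 0, 0], "claw": 0.3},
  {"offset": [0, 0, 0.6], "rotation": [0, 0, 0], "claw": 0.3},
  {"offset": [0, 0, 0.7], "rotation": [0, 0, 0], "claw": 0.3},
  {"offset": [0, 0, 0.75], "rotation": [0, 0, 0], "claw": 0.3},
  {"offset": [0, 0, 0.775], "rotation": [0, 0, 0], "claw": 0.3},
  {"offset": [0, 0, 0.79], "rotation": [0, 0, 0], "claw": 0.3},
  {"offset": [0, 0, 0.797], "rotation": [0, 0, 0], "claw": 0.3},
  {"offset": [0, 0, 0.803], "rotation": [0, 0, 0], "claw": 0.3},
  {"offset": [0, 0, 0.803], "rotation": [0, 0, 0], "claw": 0.3},
  {"offset": [0, 0, 0.803], "rotation": [0, 0, 0], "claw": 0.3},
])

```text
clock: 16.93
tcp_pos: [0.5285, 0.0893, 0.0311]
orientation: [2.407, 2.018, 0.003]
contact_force: [-0.5, -0.7, 3.7]
grip_width: 0.0589
gripper_force: 50.2
```

Emit:
drive_tool([
  {"offset": [0, 0, 0], "rotation": [0, 0, 0], "claw": 0.75},
  {"offset": [0, 0, 0], "rotation": [0, 0, 0], "claw": 0.82},
  {"offset": [0, 0, 0], "rotation": [0, 0, 0], "claw": 0.88},
  {"offset": [0, 0, 0], "rotation": [0, 0, 0], "claw": 0.88},
  {"offset": [0, 0, 0], "rotation": [0, 0, 0], "claw": 0.88},
])

```text
clock: 17.35
tcp_pos: [0.5278, 0.0892, 0.0302]
orientation: [2.407, 2.019, 0.0]
contact_force: [0.1, -0.7, -0.5]
grip_width: 0.0749
gripper_force: 0.0
```

Emit:
drive_tool([
  {"offset": [0, 0, -0.15], "rotation": [0, 0, 0], "claw": 0.88},
  {"offset": [0, 0, -0.3], "rotation": [0, 0, 0], "claw": 0.88},
  {"offset": [0, 0, -0.5], "rotation": [0, 0, 0], "claw": 0.88},
  {"offset": [0, 0, -0.7], "rotation": [0, 0, 0], "claw": 0.88},
  {"offset": [0, 0, -0.8], "rotation": [0, 0, 0], "claw": 0.88},
  {"offset": [-0.2, -0.01, -0.8], "rotation": [0, 0, 0], "claw": 0.88},
  {"offset": [-0.4, -0.027, -0.8], "rotation": [0, 0, 0], "claw": 0.88},
  {"offset": [-0.585, -0.027, -0.8], "rotation": [0, 0, 0], "claw": 0.88},
  {"offset": [-0.585, -0.027, -0.8], "rotation": [0, 0, 0], "claw": 0.88},
  {"offset": [-0.585, -0.027, -0.8], "rotation": [0, 0, 0], "claw": 0.88},
])

```text
clock: 18.18
tcp_pos: [0.5081, 0.0018, 0.1503]
orientation: [2.411, 2.014, 0.0]
contact_force: [0.5, 0.4, 0.7]
grip_width: 0.0755
gripper_force: 0.0
```

```bash
python3 -c "
from h import *
tins(grab_frame('top'));tins(grab_frame('wrist'));tins(grab_frame('side'))
off(-.0115,.0605,.030)"
```

```text
tin px [204.6 213.6] 169 case [0.0116 0.2438] z 0.0691 diam 0.0594
tin px [223.  221.1] 62 case [-0.0051  0.1644] z 0.0685 diam 0.0359
tin px [257.8  63.6] 6777 case [-0.0066  0.1494] z 0.0677 diam 0.0604
tin px [249.6 192.7] 4712 case [-0.0123  0.0602] z 0.0678 diam 0.0571
tin px [287.5 212.2] 111 case [-0.0107  0.0499] z 0.0692 diam 0.04
tin px [274.5 233. ] 163 case [-0.0019  0.1507] z 0.0691 diam 0.0463
tin px [260.  254.2] 244 case [0.0095 0.2459] z 0.0689 diam 0.0541
t 18.33 tcp [0.5087 0.0047 0.15  ] case [-0.0117  0.0621] F [ 0.73 -0.09  0.03] w 0.0752 gf 0.0
toolx in case [-0.  1.] y [1. 0.] z [-0.  0. -1.] q [-0.59  0.34  0.56  2.06 -0.25  0.81 -0.06]
offset [-0.011  0.002  0.8  ] rot [-0. -0.  0.]
```

Emit:
drive_tool([
  {"offset": [-0.01, 0, 0.2], "rotation": [0, 0, 0], "claw": 0.88},
  {"offset": [-0.01, 0, 0.4], "rotation": [0, 0, 0], "claw": 0.88},
  {"offset": [-0.01, 0, 0.55], "rotation": [0, 0, 0], "claw": 0.88},
  {"offset": [-0.01, 0, 0.7], "rotation": [0, 0, 0], "claw": 0.88},
  {"offset": [-0.01, 0, 0.79], "rotation": [0, 0, 0], "claw": 0.88},
  {"offset": [-0.01, 0, 0.79], "rotation": [0, 0, 0], "claw": 0.88},
])

```text
clock: 18.83
tcp_pos: [0.5071, 0.0032, 0.0291]
orientation: [-2.403, -2.02, 0.005]
contact_force: [0.5, -0.5, -0.4]
grip_width: 0.0752
gripper_force: 0.0
```

Emit:
drive_tool([
  {"offset": [0, 0, 0], "rotation": [0, 0, 0], "claw": 0.6},
  {"offset": [0, 0, 0], "rotation": [0, 0, 0], "claw": 0.5},
  {"offset": [0, 0, 0], "rotation": [0, 0, 0], "claw": 0.4},
  {"offset": [0, 0, 0], "rotation": [0, 0, 0], "claw": 0.3},
  {"offset": [0, 0, 0], "rotation": [0, 0, 0], "claw": 0.3},
  {"offset": [0, 0, 0], "rotation": [0, 0, 0], "claw": 0.3},
  {"offset": [0, 0, 0], "rotation": [0, 0, 0], "claw": 0.3},
])

```text
clock: 19.42
tcp_pos: [0.5081, 0.0023, 0.032]
orientation: [-2.406, -2.019, -0.001]
contact_force: [-2.0, 1.4, 1.1]
grip_width: 0.0592
gripper_force: 49.6
```

Emit:
drive_tool([
  {"offset": [0, 0, -0.1], "rotation": [0, 0, 0], "claw": 0.3},
  {"offset": [0, 0, -0.2], "rotation": [0, 0, 0], "claw": 0.3},
  {"offset": [0, 0, -0.35], "rotation": [0, 0, 0], "claw": 0.3},
  {"offset": [0, 0, -0.5], "rotation": [0, 0, 0], "claw": 0.3},
  {"offset": [0, 0, -0.65], "rotation": [0, 0, 0], "claw": 0.3},
  {"offset": [0, 0, -0.75], "rotation": [0, 0, 0], "claw": 0.3},
  {"offset": [0, 0, -0.8], "rotation": [0, 0, 0], "claw": 0.3},
  {"offset": [0, 0, -0.8], "rotation": [0, 0, 0], "claw": 0.3},
  {"offset": [0, 0, -0.8], "rotation": [0, 0, 0], "claw": 0.3},
])

```text
clock: 20.17
tcp_pos: [0.5078, 0.0021, 0.1512]
orientation: [-2.407, -2.019, 0.0]
contact_force: [-0.1, 0.3, -6.6]
grip_width: 0.0589
gripper_force: 51.2
```

```bash
python3 -c "
from h import *
weigh()
st()"
```

```text
F [-0.052  0.093 -5.542] sd [0.43 0.54 0.46] mass 0.565 tau [-0.000e+00 -4.098e+01  6.270e+00 -2.392e+01  2.000e-02  0.000e+00
  0.000e+00]
t 21.17 tcp [0.5082 0.002  0.1516] case [-0.0118  0.0593] F [ 0.23 -0.14 -5.3 ] w 0.0591 gf 51.2
toolx in case [0.001 1.   ] y [ 1.    -0.001] z [-0. -0. -1.] q [-0.6   0.34  0.57  2.06 -0.25  0.81 -0.05]
```

The right tin is heaviest at 0.565 kg. Its underside is now about 0.127 m up, so I'll raise it another 75 mm to about 0.20 m.

Emit:
drive_tool([
  {"offset": [0, 0, -0.1], "rotation": [0, 0, 0], "claw": 0.3},
  {"offset": [0, 0, -0.2], "rotation": [0, 0, 0], "claw": 0.3},
  {"offset": [0, 0, -0.3], "rotation": [0, 0, 0], "claw": 0.3},
  {"offset": [0, 0, -0.4], "rotation": [0, 0, 0], "claw": 0.3},
  {"offset": [0, 0, -0.5], "rotation": [0, 0, 0], "claw": 0.3},
  {"offset": [0, 0, -0.5], "rotation": [0, 0, 0], "claw": 0.3},
  {"offset": [0, 0, -0.5], "rotation": [0, 0, 0], "claw": 0.3},
  {"offset": [0, 0, -0.5], "rotation": [0, 0, 0], "claw": 0.3},
  {"offset": [0, 0, -0.5], "rotation": [0, 0, 0], "claw": 0.3},
  {"offset": [0, 0, -0.5], "rotation": [0, 0, 0], "claw": 0.3},
])

```text
clock: 22.0
tcp_pos: [0.5075, 0.0019, 0.2256]
orientation: [-2.407, -2.018, 0.003]
contact_force: [0.1, -0.6, -5.7]
grip_width: 0.0589
gripper_force: 51.6
```

```bash
python3 -c "
from h import *
st(); d=grab_frame('side'); tins(d); tins(grab_frame('top')); cv2.imwrite('pics/s3.png',cv2.resize(d['frame'][90:300,180:380],None,fx=2.8,fy=2.8)[...,::-1])"
```

```text
t 22.0 tcp [0.5075 0.0019 0.2256] case [-0.0125  0.0591] F [ 0.11 -0.57 -5.73] w 0.0589 gf 51.6
toolx in case [0.001 1.   ] y [ 1.    -0.001] z [-0.002 -0.001 -1.   ] q [-0.65  0.23  0.62  1.99 -0.16  0.97 -0.13]
tin px [275.4 233.1] 190 case [-0.0048  0.1498] z 0.0694 diam 0.0499
tin px [260.  254.3] 242 case [0.0094 0.246 ] z 0.0688 diam 0.0539
tin px [204.6 213.6] 167 case [0.0116 0.2438] z 0.0692 diam 0.0591
tin px [222.3 221.4] 46 case [-0.0068  0.1666] z 0.07 diam 0.0309
```

View pics/s3.png

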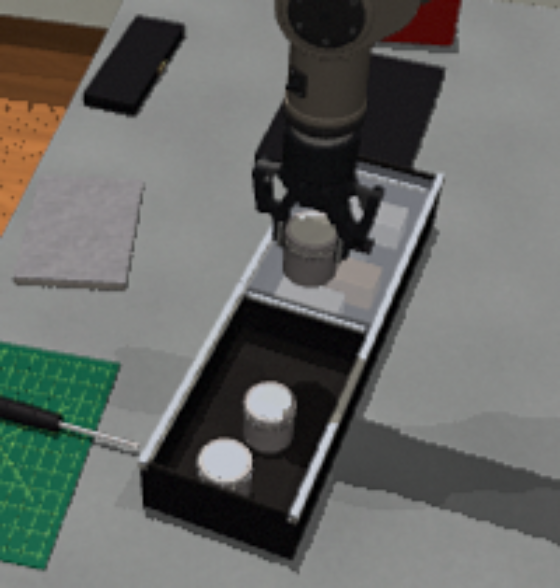

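The two lighter tins stand upright at crop (270,410) and (225,465). The cover is open, and the heaviest tin is held upright at (312,245).

```bash
python3 -c "
from bench import hand_in
print(hand_in())"
```

```text
the job is handed in; nothing more can be done
None
```

The job is handed in: the cover is fully open at its stop, the left (0.18 kg) and middle (0.35 kg) tins stand upright back in their places, and the gripper holds the heaviest, the right tin (0.57 kg), upright about 20 cm above the bench.

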